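Make the meter calibration station ready

TASK

Get the calibration station ready for the meter: put every bottle in the holder of its own colour - red, yellow and blue by the caps, the brown glass bottle in the narrow brown-rimmed holder - each standing upright, fully down in its well. One bottle was put back in the yellow holder by mistake and has to come out before the yellow one can go in. Keep the bottles upright, lower them gently rather than letting them drop, and leave the timer and the green-capped vial where they are.

Things in the scene. Friction and masses are not known exactly. Their poses are not given: they have to be found in the camera images.
- red_bottle: white round plastic bottle with a red screw cap and a pink label: straight body 52 mm across up to about 62 mm above its foot, then a shoulder; cap 34 mm across, from 80 mm to the top at 98 mm. 0.09 to 0.24 kg. Origin at the centre of its foot, z up along the bottle. Free to lift; one of the red, blue and brown bottles stands in the yellow holder at the start, the others on the worktop
- yellow_bottle: white round plastic bottle with a yellow screw cap and a pale yellow label: straight body 52 mm across up to about 62 mm above its foot, then a shoulder; cap 34 mm across, from 80 mm to the top at 98 mm. 0.09 to 0.24 kg. Origin at the centre of its foot, z up along the bottle. Free to lift; one of the red, blue and brown bottles stands in the yellow holder at the start, the others on the worktop
- blue_bottle: white round plastic bottle with a blue screw cap and a pale blue label: straight body 52 mm across up to about 62 mm above its foot, then a shoulder; cap 34 mm across, from 80 mm to the top at 98 mm. 0.09 to 0.24 kg. Origin at the centre of its foot, z up along the bottle. Free to lift; one of the red, blue and brown bottles stands in the yellow holder at the start, the others on the worktop
- brown_bottle: round brown bottle with a black screw cap and a white label: straight body 42 mm across up to about 51 mm above its foot, then a shoulder; cap 27 mm across, top at 85 mm. 0.08 to 0.16 kg. Origin at the centre of its foot, z up along the bottle. Free to lift
- red_holder: fixed low dark ring, 24 mm high, 88 mm across, with a red funnel rim (one of three alike but for the colour, for the 52 mm bottles): 72 mm mouth narrows within 9 mm to a straight 56 mm well, open below, so a seated bottle's foot stands on the worktop (z = 0). Origin on the well's axis at worktop height, z up. The four holders stand in one row, 110 mm apart
- yellow_holder: fixed low dark ring, 24 mm high, 88 mm across, with a yellow funnel rim (one of three alike but for the colour, for the 52 mm bottles): 72 mm mouth narrows within 9 mm to a straight 56 mm well, open below, so a seated bottle's foot stands on the worktop (z = 0). Origin on the well's axis at worktop height, z up. The four holders stand in one row, 110 mm apart
- blue_holder: fixed low dark ring, 24 mm high, 88 mm across, with a blue funnel rim (one of three alike but for the colour, for the 52 mm bottles): 72 mm mouth narrows within 9 mm to a straight 56 mm well, open below, so a seated bottle's foot stands on the worktop (z = 0). Origin on the well's axis at worktop height, z up. The four holders stand in one row, 110 mm apart
- brown_holder: fixed low dark ring, 24 mm high, 78 mm across, with a brown funnel rim (the only narrow one, for the 42 mm bottle): 62 mm mouth narrows within 9 mm to a straight 46 mm well, open below, so a seated bottle's foot stands on the worktop (z = 0). Origin on the well's axis at worktop height, z up. The four holders stand in one row, 110 mm apart
- timer: white flat countdown timer with three round buttons, 61 x 63 x 18 mm, lying loose among the bottles; not part of the job. Origin at the centre of its underside
- green_vial: small clear vial with a green screw cap, 25 mm across and 52 mm high, standing loose among the bottles; not part of the job. Origin at the centre of its foot
Not all that is in view belongs to the job. What is shaped like the brown_bottle but purple is not meant.

How it is judged:
By the outcome, as a careful person would: the job done as asked, in the order asked, and still so for the second after the job is handed in, with the robot touching nothing.
It also fails if it takes over 99 s, if anything falls off the work surface, if the arm or the gripper's body presses on something with over 40 N, if the wrist force passes 120 N, or if a joint passes its speed limit or range.

ROBOT

A 6-joint arm with a two-finger parallel gripper is mounted at the origin on a cart in front of the work surface, level with it; the furniture and walls round the work are solid. World frame = base frame: x ahead of the robot, y to its left, z up, the work surface at z = 0. Lengths are in m, angles in rad, forces in N, time in s.
With the tool pointing down it reaches from about 0.275 to 0.775 m from the base axis. Payload 14.6 kg.
Tool frame: the origin (TCP) lies midway between the tips of the shut fingers; the grasp point (between the pads) lies 19 mm behind it; z points along the fingers, y is the line along which they close (so a half turn about z gives the same grasp; the last joint's range is limited). The gripper opens to 85 mm and grips with 20 to 120 N. Pads are 22 mm wide; open, the fingers measure 114 mm over their backs; the gripper's body (76 mm by 85 mm) begins 54 mm behind the grasp point. The pads swing forward as they close: fully open they stand 13 mm farther back than shut.
Start: joints at [-1.258, 0.263, -0.048, 1.259, 0, 1.415], TCP at [0.237, -0.469, 0.198] pointing down, gripper open.
Joint ranges: [-2.65, 2.65], [-0.89, 1.7], [-1.18, 1.37], [-2.13, 2.11], [-1.35, 1.29], [-3.14, 3.14]. Speed limits (rad/s): [1.89, 1.89, 2.57, 2.79, 3.14, 3.14].

INTERFACE

Orientations are given as [roll, pitch, yaw] about the fixed x, y, z axes, in that order (R = Rz(yaw) Ry(pitch) Rx(roll)).
In Python, from workcell import ctrl, cams gives the robot as it stands.
- The arm moves only by the tool servo_tool, never from a script. Its argument "plan" is a list of rows, each a list of 7 numbers: the shift along the tool's x, y, z in units of 30 mm (1.0 is 30 mm), then the turn, a rotation vector about the tool's x, y, z in degrees, then the opening, from 0 (shut) to 1 (fully open). A call has 1 to 12 rows; each row shifts and turns the commanded pose from where the row before left it, along the tool's axes as they then stand; what a row does not reach is not made up. A row lasts 1/10 s, in which the tool goes at most 50 mm and 8.59 degrees, less where a joint would pass 70% of its speed; a pose out of reach is approached as far as the arm can. A call is refused whole if a number of a shift passes 1 or a number of a turn 8.59, either way. A call with a gripper value outside its range is refused whole. The fingers move at their own pace and stop on an object; the grip force is fixed at half the most. Time passes only in rows, so rows that do not move let the fingers close. It gives the time, the measured TCP pose, the force, the opening and the grip force at its end, in the units of the state.
- ctrl.read_state(): the state, without advancing time (a new reading comes with each control period).
- cams.read_camera(name): name is "scene" or "top" or "wrist"; returns a dict with "pixels" (480x640x3 uint8, red, green, blue), "depth" (480x640 float32, m along the optical axis (not along the pixel's ray), 0 where there is no reading), "mtx" (3x3 intrinsics, pixels), "D" ([k1, k2, p1, p2, k3] as OpenCV has them; the pictures are not rectified), "T" (4x4, takes a point from camera to world coordinates); the wrist camera has in their place "T_tool_cam" (4x4, takes a point from camera to tool coordinates, whose origin is the TCP and whose axes are the flange's). Camera axes: x right, y down, z forward; pixel columns grow to the right and rows downward; lengths in m; the calibration is good to about 2 mm. A picture is of the moment at which its call begins: read the wrist's pose just before it.
- ctrl.job_done(): hands the job in; it is judged then, once.
The state is a dict: "time": time; "joint_positions": joint angles; "qvel": joint speeds; "effort": joint torques, N m; "eef_pos": TCP position; "tool_rot": TCP orientation; "ft_force": force on the tool from outside, world axes, zero at the start; "torque": the same for the moment, N m; "finger_gap": finger opening in m; "gripper_force": force on a finger pad.
Only numpy, scipy, OpenCV 4.12 (cv2) and the standard library are available. Lean on these libraries where they do the work, as an engineer would, in place of code of your own. Each camera call takes 0.05 s, during which the arm holds its last target. There are 200 camera calls.

## Working session

There is one attempt and no reset: what is moved stays moved. The work goes in short steps, Python scripts to look and compute and a tool call to move; the robot and the scene stay as the last step left them, time stands still between calls to the robot, and variables do not carry over. Pictures are saved under pics/ and viewed, at most 14 in all, crops included, and the job is handed in when it is done.

Besides the shell and the picture viewer there is one more tool, called after "Emit:" as a command line: name --pt "numbers of a row" for each row, then --argument value for the rest. servo_tool: Moves the arm, as the interface text tells. Its arguments: {"type":"object","properties":{"plan":{"type":"array"}},"required":["plan"]}

```bash
mkdir -p pics; ls; cat > h.py <<'E'
import numpy as np, cv2
from workcell import ctrl, cams
def w(c,u,v,z=None,T=None):
    """pixel->world; by depth, or on plane z"""
    T=c["T"] if T is None else T
    x,y=cv2.undistortPoints(np.array([[[u,v]]],float),c["mtx"],c["D"])[0,0]
    r=np.array([x,y,1.])
    if z is None: d=float(np.median(c["depth"][int(v)-1:int(v)+2,int(u)-1:int(u)+2]))
    else: d=(z-T[2,3])/(T[:3,:3]@r)[2]
    return (T@np.append(r*d,1))[:3]
def cloud(c):
    H,W=c["depth"].shape
    g=np.stack(np.meshgrid(np.arange(W),np.arange(H)),-1).reshape(-1,1,2).astype(float)
    n=cv2.undistortPoints(g,c["mtx"],c["D"]).reshape(H,W,2)
    d=c["depth"][...,None]
    p=np.concatenate([n*d,d],-1)
    return p@c["T"][:3,:3].T+c["T"][:3,3]
def save(c,n): cv2.imwrite("pics/"+n,c["pixels"][...,::-1])
E
python3 - <<'E'
from h import *
for n in("scene","top"):
    c=cams.read_camera(n); save(c,n+"0.png"); np.savez(n+"0.npz",**c)
    print(n,c["T"].round(3).tolist(),c["mtx"].round(1).tolist())
print(ctrl.read_state())
E
```

```text
pics
scene [[-0.819, -0.256, 0.513, -0.003], [-0.573, 0.367, -0.732, 0.837], [-0.001, -0.894, -0.448, 0.569], [0.0, 0.0, 0.0, 1.0]] [[597.4, 0.0, 319.9], [0.0, 597.4, 242.1], [0.0, 0.0, 1.0]]
top [[0.017, -0.985, 0.172, 0.386], [-1.0, -0.014, 0.018, -0.02], [-0.015, -0.172, -0.985, 1.14], [0.0, 0.0, 0.0, 1.0]] [[440.3, 0.0, 315.6], [0.0, 440.3, 235.3], [0.0, 0.0, 1.0]]
{'time': 0.1, 'joint_positions': array([-1.25829322e+00,  2.63465821e-01, -4.88641402e-02,  1.25937538e+00,
        7.68711303e-06,  1.41550897e+00]), 'qvel': array([ 0.00066552, -0.00091621,  0.0011656 ,  0.00137915, -0.00126242,
       -0.00177202]), 'effort': array([ 4.63340562e-03, -6.38579178e+01,  3.85064757e+01,  9.86005005e-03,
       -8.22543961e-05,  1.05088205e-05]), 'eef_pos': array([ 0.23665213, -0.4683425 ,  0.19768142]), 'tool_rot': array([-3.14069577e+00, -1.48185925e-04,  4.67790395e-01]), 'ft_force': array([-0.00216142,  0.98380969,  0.07342415]), 'torque': array([ 0.00412949,  0.0087044 , -0.00768463]), 'gripper_force': 0.0, 'finger_gap': 0.08542818376523707}
```

View pics/scene0.png

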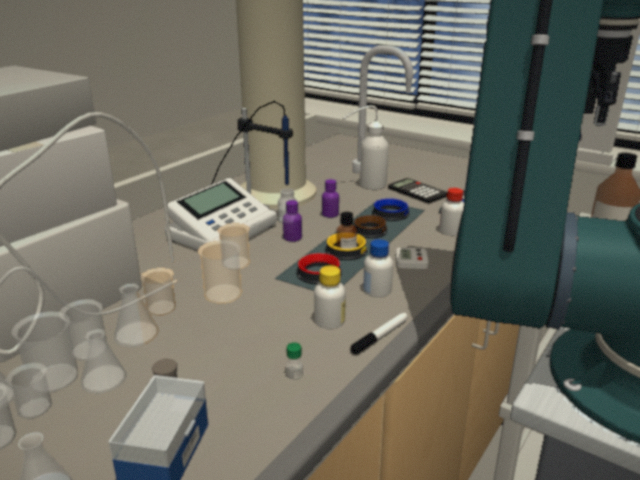

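View pics/top0.png

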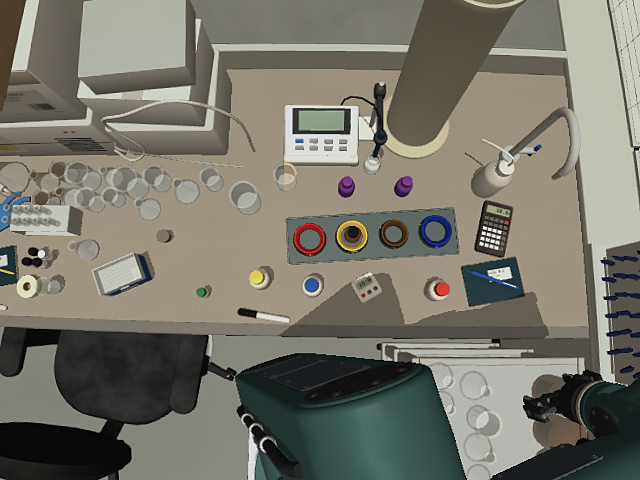

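The scene view shows the brown bottle in the yellow holder at (347,230). The row of holders is red, yellow, brown, blue. The yellow bottle is at (330,297), blue at (378,268), red at (453,212), and the timer at (412,257), with the vial at (294,360). In the top view the caps are yellow (259,277), blue (312,285), red (442,289) and brown (352,234).

Things that could be mistaken for the brown bottle (top view unless noted): the purple bottles at (346,186) and (403,186), the black-capped bottles at (35,255), and the big brown bottle at scene (615,195). I'm choosing (352,234), which has brown glass and a black cap and stands in the yellow rim. Next I'll measure positions and check this with a crop.

```bash
python3 - <<'E'
from h import *
from scipy.optimize import least_squares
c=dict(np.load("top0.npz")); P=cloud(c)
cv2.imwrite("pics/crop_brown.png",cv2.resize(c["pixels"][195:330,230:480,::-1],None,fx=3.2,fy=3.2,interpolation=cv2.INTER_CUBIC)[:600,:800])
def near(u,v,r=25):
    return P[v-r:v+r,u-r:u+r].reshape(-1,3), c["pixels"][v-r:v+r,u-r:u+r].reshape(-1,3).astype(int)
for n,u,v,zt in(("red",442,289,.098),("yellow",259,277,.098),("blue",312,285,.098),("brown",352,234,.085),("vial",202,292,.052),("timer",366,287,.018),("purp1",346,186,.085),("purp2",403,186,.085)):
    p,_=near(u,v); m=abs(p[:,2]-zt)<.006; q=p[m]
    (x,y),r=cv2.minEnclosingCircle(q[:,:2].astype(np.float32))
    print(n,m.sum(),"bbox mid",((q.max(0)+q.min(0))/2).round(4),"size",np.ptp(q,0).round(3),"circ",round(x,4),round(y,4),round(r,4))
for n,u,v in(("red",309,238),("yellow",352,236),("brown",394,233),("blue",436,231)):
    p,_=near(u,v,30); m=abs(p[:,2]-.024)<.004; q=p[m]
    f=least_squares(lambda a:np.hypot(q[:,0]-a[0],q[:,1]-a[1])-a[2],[*np.median(q[:,:2],0),.04],loss="soft_l1",f_scale=.003).x
    print("H",n,m.sum(),"mid",((q.max(0)+q.min(0))/2).round(4),"size",np.ptp(q,0).round(3),"fit",f.round(4))
E
```

```text
red 157 bbox mid [ 0.4446 -0.304   0.0985] size [0.031 0.032 0.01 ] circ 0.445 -0.304 0.0168
yellow 146 bbox mid [0.4652 0.1394 0.0986] size [0.029 0.031 0.009] circ 0.4652 0.1388 0.0162
blue 146 bbox mid [0.4496 0.0074 0.098 ] size [0.031 0.029 0.011] circ 0.4491 0.0079 0.0161
brown 96 bbox mid [ 0.582  -0.0922  0.0845] size [0.026 0.025 0.01 ] circ 0.5818 -0.0923 0.0134
vial 67 bbox mid [0.4312 0.2838 0.0512] size [0.02  0.022 0.01 ] circ 0.4305 0.284 0.0115
timer 557 bbox mid [ 0.4508 -0.1306  0.0179] size [0.076 0.077 0.012] circ 0.4511 -0.1305 0.0394
purp1 92 bbox mid [ 0.7086 -0.0771  0.0855] size [0.026 0.025 0.008] circ 0.7082 -0.0775 0.0136
purp2 88 bbox mid [ 0.7126 -0.227   0.0841] size [0.024 0.025 0.009] circ 0.7135 -0.2269 0.014
H red 279 mid [ 0.5728 -0.0012  0.024 ] size [0.081 0.114 0.008] fit [0.5731 0.0163 0.0367]
H yellow 279 mid [ 0.581  -0.0926  0.024 ] size [0.079 0.152 0.008] fit [ 0.5815 -0.0915  0.0368]
H brown 272 mid [ 0.589  -0.2012  0.0241] size [0.071 0.153 0.008] fit [ 0.5902 -0.2016  0.0329]
H blue 272 mid [ 0.5984 -0.292   0.024 ] size [0.082 0.119 0.008] fit [ 0.599  -0.3108  0.0367]
```

View pics/crop_brown.png

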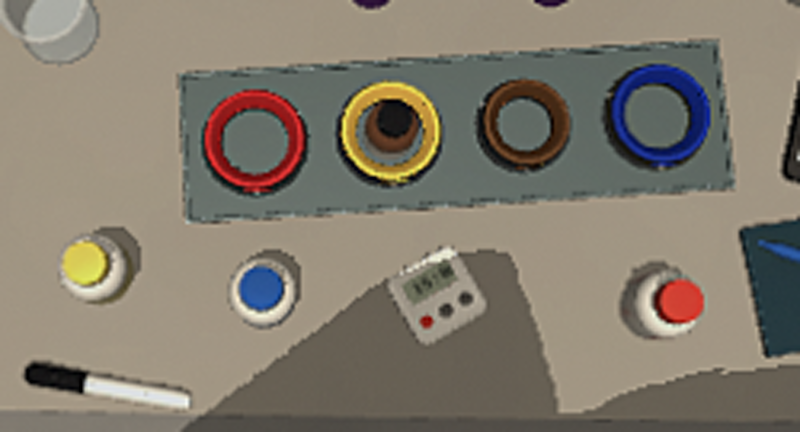

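The crop shows brown glass under a black cap, standing in the yellow ring, so the choice is confirmed. The sizes also match: caps 31 mm, heights 98 and 85 mm, and holder pitch about 109.5 mm. The brown holder is empty, so nothing needs to be set aside first. I'll turn the tool to yaw 90°, so tool x = world y, tool y = world x and tool z = down, then go above the brown bottle.

Emit:
servo_tool --pt "0 0 0 0 0 -7.9 1" --pt "0 0 0 0 0 -7.9 1" --pt "0 0 0 0 0 -7.9 1" --pt "0 0 0 0 0 -7.9 1" --pt "0 0 0 0 0 -7.9 1" --pt "0 0 0 0 0 -7.9 1" --pt "0 0 0 0 0 -7.9 1" --pt "0 0 0 0 0 -7.9 1"

```text
time: 0.9
eef_pos: [0.2367, -0.4684, 0.1978]
tool_rot: [-3.141, -0.001, 1.577]
ft_force: [-0.3, 0.5, -0.7]
finger_gap: 0.0855
gripper_force: 0.0
```

Emit:
servo_tool --pt "0.5 0.4 0 0 0 0 1" --pt "1 0.9 0 0 0 0 1" --pt "1 0.9 0 0 0 0 1" --pt "1 0.9 0 0 0 0 1" --pt "1 0.9 0 0 0 0 1" --pt "1 0.9 0 0 0 0 1" --pt "1 0.9 0 0 0 0 1" --pt "1 0.9 0 0 0 0 1" --pt "1 0.9 0 0 0 0 1" --pt "1 0.9 0 0 0 0 1" --pt "0.5 0.5 0 0 0 0 1" --pt "0 0 0 0 0 0 1"

```text
time: 2.1
eef_pos: [0.508, -0.1666, 0.1976]
tool_rot: [-3.141, -0.001, 1.574]
ft_force: [-0.5, -0.8, -0.3]
finger_gap: 0.0852
gripper_force: 0.0
```

Emit:
servo_tool --pt "0.8 0.8 0 0 0 0 1" --pt "0.9 0.9 0 0 0 0 1" --pt "0.6 0.6 0 0 0 0 1" --pt "0.18 0.15 0 0 0 0 1" --pt "0 0 0 0 0 0 1"

```text
time: 2.6
eef_pos: [0.5801, -0.0942, 0.1977]
tool_rot: [-3.141, -0.0, 1.572]
ft_force: [-0.6, -0.2, -0.3]
finger_gap: 0.0855
gripper_force: 0.0
```

```bash
cat >> h.py <<'E'
from scipy.spatial.transform import Rotation as Ro
def wrist():
    s=ctrl.read_state(); c=cams.read_camera("wrist")
    T=np.eye(4); T[:3,:3]=Ro.from_euler("xyz",s["tool_rot"]).as_matrix(); T[:3,3]=s["eef_pos"]
    c["T"]=T@c["T_tool_cam"]; return s,c
def circ(q,n):
    from scipy.optimize import least_squares
    f=least_squares(lambda a:np.hypot(q[:,0]-a[0],q[:,1]-a[1])-a[2],[*np.median(q[:,:2],0),.04],loss="soft_l1",f_scale=.003).x
    print(n,len(q),"mid",((q.max(0)+q.min(0))/2)[:2].round(4),"size",np.ptp(q,0)[:2].round(3),"fit",f.round(4))
def at(P,x,y,z,r,dz=.004):
    q=P.reshape(-1,3); return q[(abs(q[:,2]-z)<dz)&(np.hypot(q[:,0]-x,q[:,1]-y)<r)]
E
python3 - <<'E'
from h import *
s,c=wrist(); save(c,"w1.png"); print(s["eef_pos"],s["tool_rot"],c["T_tool_cam"].round(3).tolist())
P=cloud(c)
circ(at(P,.5816,-.0922,.085,.025),"brown cap")
for n,x,y in(("red",.5729,.0176),("yel",.5816,-.0921),("brown",.5902,-.2017),("blue",.5989,-.3114)):
    q=at(P,x,y,.024,.052)
    if len(q)>30: circ(q,n)
E
```

```text
[ 0.580054   -0.09415879  0.19768544] [-3.14077359e+00 -7.63208992e-05  1.57166363e+00] [[-0.001, -0.952, -0.307, 0.079], [1.0, -0.001, 0.001, -0.001], [-0.001, -0.307, 0.952, -0.177], [0.0, 0.0, 0.0, 1.0]]
brown cap 926 mid [ 0.5821 -0.0919] size [0.026 0.026] fit [ 0.5822 -0.0914  0.0091]
red 2795 mid [0.5745 0.0172] size [0.079 0.079] fit [0.5746 0.0168 0.0359]
yel 2218 mid [ 0.5825 -0.0921] size [0.08  0.079] fit [ 0.5827 -0.0922  0.0359]
brown 1505 mid [ 0.5912 -0.2018] size [0.069 0.07 ] fit [ 0.591  -0.201   0.0314]
blue 1385 mid [ 0.6    -0.3111] size [0.08 0.08] fit [ 0.5995 -0.3099  0.0366]
```

View pics/w1.png

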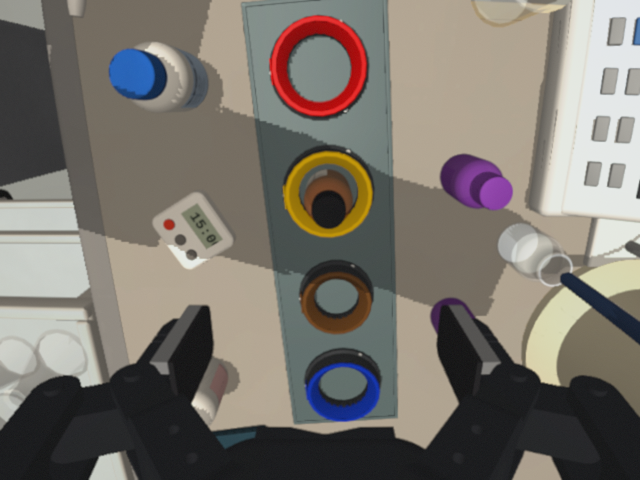

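The wrist view shows the brown cap at (328,208) in the yellow ring (328,193), with red (319,66), brown (336,296) and blue (343,390) empty. It agrees with the top camera within 1–2 mm. Now I'll descend and grip.

Emit:
servo_tool --pt "0.07 0.06 0.5 0 0 0 1" --pt "0 0 0.9 0 0 0 1" --pt "0 0 0.9 0 0 0 1" --pt "0 0 0.9 0 0 0 1" --pt "0 0 0.8 0 0 0 1" --pt "0 0 0.7 0 0 0 1" --pt "0 0 0.5 0 0 0 1" --pt "0 0 0.4 0 0 0 1" --pt "0 0 0.15 0 0 0 1" --pt "0 0 0 0 0 0 1"

```text
time: 3.65
eef_pos: [0.5816, -0.0926, 0.0255]
tool_rot: [-3.141, -0.0, 1.57]
ft_force: [0.4, 0.8, -0.1]
finger_gap: 0.0853
gripper_force: 0.0
```

Emit:
servo_tool --pt "0 0 0 0 0 0 0.7" --pt "0 0 0 0 0 0 0.6" --pt "0 0 0 0 0 0 0.5" --pt "0 0 0 0 0 0 0.4" --pt "0 0 0 0 0 0 0.3" --pt "0 0 0 0 0 0 0.3" --pt "0 0 0 0 0 0 0.3" --pt "0 0 0 0 0 0 0.3"

```text
time: 4.45
eef_pos: [0.584, -0.0924, 0.0269]
tool_rot: [3.138, 0.001, 1.571]
ft_force: [3.7, 0.7, 9.8]
finger_gap: 0.0267
gripper_force: 38.8
```

Gap 27 mm isn't the 42 mm body, so I'll look before lifting.

```bash
python3 - <<'E'
from h import *
s,c=wrist(); print(s); 
t=cams.read_camera("scene"); a=cv2.resize(t["pixels"][170:290,270:430],(640,480)); b=cv2.resize(c["pixels"],(640,480))
cv2.imwrite("pics/g1.png",cv2.resize(np.hstack([a,b])[...,::-1],(800,300)))
E
```

```text
{'time': 4.45, 'joint_positions': array([-2.94981983e-01,  4.71568411e-01, -2.07383181e-01,  8.87763699e-01,
        6.16704787e-04,  1.27554884e+00]), 'qvel': array([ 0.00050274, -0.00018054, -0.00104839,  0.00013803,  0.00096688,
       -0.00037109]), 'effort': array([-7.14839604e-01, -7.12388134e+01,  2.81070721e+01,  1.63821235e+00,
       -5.94055541e-01,  1.07500117e-02]), 'eef_pos': array([ 0.5839556 , -0.09236191,  0.02693022]), 'tool_rot': array([3.13750876e+00, 5.97467617e-04, 1.57106187e+00]), 'ft_force': array([3.66141062, 0.71881201, 9.84990743]), 'torque': array([ 0.14830186, -1.09735723,  0.06265209]), 'gripper_force': 38.75409969725297, 'finger_gap': 0.026652975859514295}
```

View pics/g1.png

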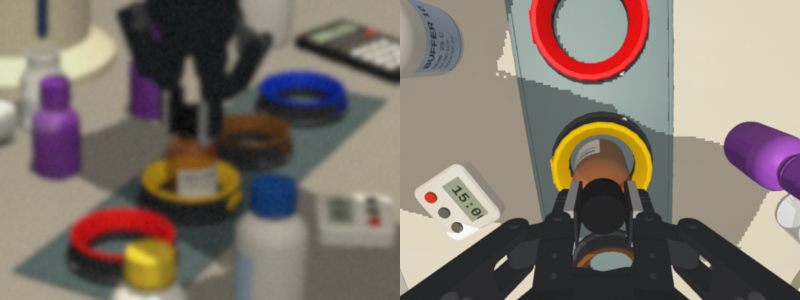

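```bash
python3 - <<'E'
from h import *
s,c=wrist(); save(c,"w2.png"); P=cloud(c)
for u in range(250,400,10): print(u,[tuple((P[v,u]*1000).round().astype(int)) for v in (290,310,330,350)])
E
```

```text
250 [(np.int64(546), np.int64(-101), np.int64(25)), (np.int64(540), np.int64(-126), np.int64(1)), (np.int64(558), np.int64(-86), np.int64(87)), (np.int64(562), np.int64(-79), np.int64(108))]
260 [(np.int64(551), np.int64(-103), np.int64(22)), (np.int64(560), np.int64(-85), np.int64(75)), (np.int64(561), np.int64(-85), np.int64(88)), (np.int64(565), np.int64(-80), np.int64(108))]
270 [(np.int64(555), np.int64(-105), np.int64(18)), (np.int64(564), np.int64(-81), np.int64(81)), (np.int64(566), np.int64(-81), np.int64(94)), (np.int64(567), np.int64(-80), np.int64(107))]
280 [(np.int64(566), np.int64(-81), np.int64(66)), (np.int64(568), np.int64(-81), np.int64(81)), (np.int64(569), np.int64(-82), np.int64(93)), (np.int64(569), np.int64(-86), np.int64(98))]
290 [(np.int64(570), np.int64(-81), np.int64(66)), (np.int64(570), np.int64(-88), np.int64(70)), (np.int64(571), np.int64(-88), np.int64(83)), (np.int64(571), np.int64(-94), np.int64(87))]
300 [(np.int64(573), np.int64(-84), np.int64(59)), (np.int64(574), np.int64(-83), np.int64(78)), (np.int64(575), np.int64(-86), np.int64(86)), (np.in
[... 1044 characters left out ...]
4(597), np.int64(-86), np.int64(73)), (np.int64(596), np.int64(-88), np.int64(83)), (np.int64(596), np.int64(-95), np.int64(85))]
370 [(np.int64(601), np.int64(-82), np.int64(64)), (np.int64(599), np.int64(-82), np.int64(81)), (np.int64(598), np.int64(-81), np.int64(94)), (np.int64(597), np.int64(-86), np.int64(98))]
380 [(np.int64(612), np.int64(-104), np.int64(20)), (np.int64(602), np.int64(-81), np.int64(82)), (np.int64(601), np.int64(-82), np.int64(94)), (np.int64(599), np.int64(-80), np.int64(108))]
390 [(np.int64(617), np.int64(-102), np.int64(24)), (np.int64(607), np.int64(-85), np.int64(75)), (np.int64(605), np.int64(-85), np.int64(88)), (np.int64(602), np.int64(-80), np.int64(107))]
```

View pics/w2.png

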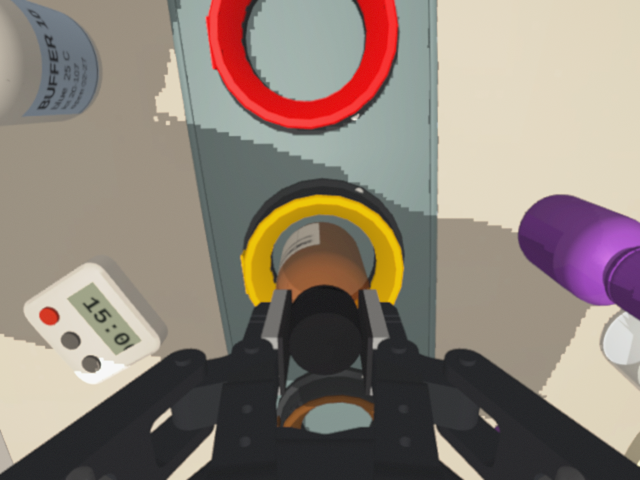

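Measured from depth, the fingertips sit at about z = 60 mm and grip the cap rather than the body. I'll reopen and check how far behind the TCP the tips really are.

Emit:
servo_tool --pt "0 0 0 0 0 0 0.4" --pt "0 0 0 0 0 0 0.6" --pt "0 0 0 0 0 0 0.8" --pt "0 0 0 0 0 0 1" --pt "0 0 0 0 0 0 1" --pt "0 0 0 0 0 0 1"

```text
time: 5.2
eef_pos: [0.5819, -0.0921, 0.0255]
tool_rot: [-3.141, -0.0, 1.571]
ft_force: [-0.4, 0.5, 0.1]
finger_gap: 0.0854
gripper_force: 0.0
```

```bash
python3 - <<'E'
from h import *
s,c=wrist(); P=cloud(c); print(s["eef_pos"],s["ft_force"],s["finger_gap"])
a=c["pixels"].copy()
cv2.imwrite("pics/w3.png",a[...,::-1])
X,Y,Z=P[...,0],P[...,1],P[...,2]
# finger points: x 35-60mm from tcp, near y of tcp, z above 27
for sg in(-1,1):
    d=sg*(X-s["eef_pos"][0]); m=(d>.03)&(d<.065)&(abs(Y-s["eef_pos"][1])<.02)&(Z>.028)&(Z<.15)
    q=P[m]; print(sg,m.sum(),np.percentile(q[:,2],[0,1,5,20,50]).round(4)); i=np.argsort(q[:,2])[:8]; print(q[i].round(3).tolist())
circ(at(P,.582,-.092,.085,.025),"cap")
E
```

```text
[ 0.58194511 -0.09206305  0.02552089] [-0.35449527  0.45964993  0.05274526] 0.08535815268658709
-1 16919 [0.0714 0.0766 0.0847 0.105  0.126 ]
[[0.538, -0.091, 0.071], [0.538, -0.093, 0.072], [0.538, -0.096, 0.072], [0.538, -0.094, 0.072], [0.538, -0.095, 0.072], [0.539, -0.091, 0.072], [0.538, -0.084, 0.073], [0.538, -0.093, 0.073]]
1 17030 [0.0716 0.0766 0.0844 0.1052 0.1261]
[[0.625, -0.096, 0.072], [0.624, -0.088, 0.072], [0.624, -0.092, 0.072], [0.624, -0.088, 0.073], [0.624, -0.093, 0.073], [0.624, -0.096, 0.073], [0.624, -0.087, 0.073], [0.624, -0.098, 0.073]]
cap 4170 mid [ 0.5809 -0.0921] size [0.027 0.027] fit [ 0.5809 -0.0909  0.0093]
```

View pics/w3.png

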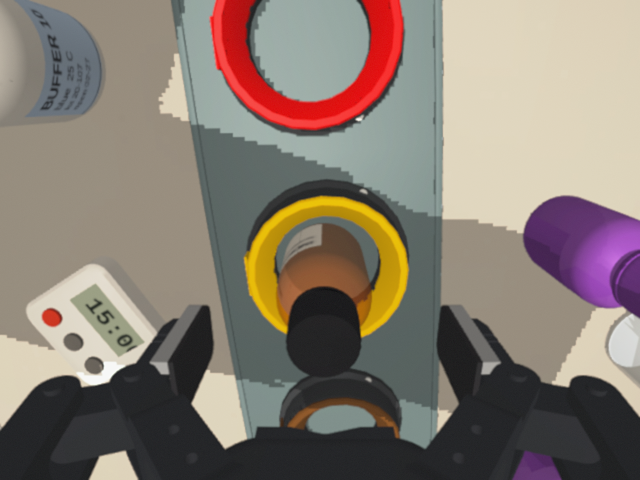

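The open fingertips are at z = 72 mm while the TCP reads 25 mm. That is 46 mm behind the TCP instead of the stated 13, so the fingers end about 33 mm short of the reported TCP. Every grasp height must therefore go 33 mm lower. I'll measure the palm to confirm before descending.

```bash
python3 - <<'E'
from h import *
s,c=wrist(); P=cloud(c); print(s["eef_pos"])
for v in (430,440,455,470): print(v,[(P[v,u]*1000).round().astype(int).tolist() for u in (270,320,370)])
E
```

```text
[ 0.58196115 -0.09210384  0.02552888]
430 [[569, -83, 133], [578, -212, 3], [592, -82, 133]]
440 [[570, -82, 136], [580, -81, 137], [591, -82, 136]]
455 [[570, -81, 141], [580, -80, 142], [591, -81, 141]]
470 [[571, -82, 144], [581, -81, 145], [590, -80, 145]]
```

Emit:
servo_tool --pt "0 0 0.2 0 0 0 1" --pt "0 0 0.2 0 0 0 1" --pt "0 0 0.2 0 0 0 1" --pt "0 0 0 0 0 0 1"

```text
time: 5.7
eef_pos: [0.5813, -0.0919, 0.0064]
tool_rot: [-3.14, -0.0, 1.571]
ft_force: [-0.0, -0.1, 0.4]
finger_gap: 0.0855
gripper_force: 0.0
```

The palm front is at about z = 131 mm, which matches the 33 mm offset.

Emit:
servo_tool --pt "0 0 0.2 0 0 0 1" --pt "0 0 0.2 0 0 0 1" --pt "0 0 0.07 0 0 0 1" --pt "0 0 0 0 0 0 1"

```text
time: 6.1
eef_pos: [0.5818, -0.092, -0.0069]
tool_rot: [-3.141, -0.0, 1.571]
ft_force: [-0.3, -0.4, 0.3]
finger_gap: 0.0855
gripper_force: 0.0
```

Emit:
servo_tool --pt "0 0 0 0 0 0 0.8" --pt "0 0 0 0 0 0 0.65" --pt "0 0 0 0 0 0 0.55" --pt "0 0 0 0 0 0 0.5" --pt "0 0 0 0 0 0 0.4" --pt "0 0 0 0 0 0 0.3" --pt "0 0 0 0 0 0 0.3"

```text
time: 6.8
eef_pos: [0.5819, -0.0921, -0.0061]
tool_rot: [3.141, 0.0, 1.571]
ft_force: [-3.4, 0.7, 7.1]
finger_gap: 0.0409
gripper_force: 60.1
```

Emit:
servo_tool --pt "0 0 -0.2 0 0 0 0.3" --pt "0 0 -0.5 0 0 0 0.3" --pt "0 0 -0.7 0 0 0 0.3" --pt "0 0 -0.5 0 0 0 0.3" --pt "-0.3 0.05 -0.1 0 0 0 0.3" --pt "-0.6 0.05 0 0 0 0 0.3" --pt "-0.7 0.05 0 0 0 0 0.3" --pt "-0.7 0.05 0 0 0 0 0.3" --pt "-0.7 0.05 0 0 0 0 0.3" --pt "-0.5 0.04 0 0 0 0 0.3" --pt "-0.15 0 0 0 0 0 0.3" --pt "0 0 0 0 0 0 0.3"

```text
time: 8.0
eef_pos: [0.5904, -0.2022, 0.0529]
tool_rot: [-3.141, -0.0, 1.57]
ft_force: [-0.4, 0.9, -2.2]
finger_gap: 0.0411
gripper_force: 60.7
```

```bash
cat > chk.py <<'E'
import sys
from h import *
s=ctrl.read_state(); P=cloud(cams.read_camera("top")); e=s["eef_pos"]; print(s["time"],e.round(4),s["finger_gap"])
s2,c=wrist(); Q=cloud(c); save(c,sys.argv[1])
zc=float(sys.argv[2])
for p,n in((P,"top"),(Q,"wrist")):
    q=at(p,e[0],e[1],zc,.024,.008)
    if len(q)>20: print(n,len(q),"mid",((q.max(0)+q.min(0))/2).round(4),"size",np.ptp(q,0).round(3))
x,y=map(float,sys.argv[3:5]); q=at(Q,x,y,.024,.052)
if len(q)>30: circ(q,"holder")
E
python3 chk.py w4.png .151 .5906 -.2015
```

```text
8.0 [ 0.5904 -0.2022  0.0529] 0.041099316288410966
wrist 4805 mid [ 0.5903 -0.1962  0.151 ] size [0.041 0.025 0.016]
holder 3267 mid [ 0.5912 -0.195 ] size [0.07  0.055] fit [ 0.5911 -0.2016  0.0311]
```

Emit:
servo_tool --pt "0.02 0.01 0.3 0 0 0 0.3" --pt "0 0 0.4 0 0 0 0.3" --pt "0 0 0.3 0 0 0 0.3" --pt "0 0 0.2 0 0 0 0.3" --pt "0 0 0.2 0 0 0 0.3" --pt "0 0 0.15 0 0 0 0.3"

```text
time: 8.7
eef_pos: [0.5909, -0.2009, 0.0064]
tool_rot: [-3.141, -0.0, 1.571]
ft_force: [0.1, 0.5, -0.4]
finger_gap: 0.0407
gripper_force: 60.7
```

Emit:
servo_tool --pt "0 0 0.1 0 0 0 0.3" --pt "0 0 0.1 0 0 0 0.3" --pt "0 0 0.08 0 0 0 0.3" --pt "0 0 0 0 0 0 0.3"

```text
time: 9.1
eef_pos: [0.5909, -0.201, -0.0016]
tool_rot: [-3.141, -0.0, 1.571]
ft_force: [-0.2, 0.3, -2.8]
finger_gap: 0.0407
gripper_force: 60.7
```

Emit:
servo_tool --pt "0 0 0.06 0 0 0 0.3" --pt "0 0 0.06 0 0 0 0.3" --pt "0 0 0.04 0 0 0 0.3" --pt "0 0 0 0 0 0 0.3"

```text
time: 9.5
eef_pos: [0.591, -0.201, -0.006]
tool_rot: [3.141, 0.0, 1.571]
ft_force: [-1.2, 0.7, 2.8]
finger_gap: 0.0409
gripper_force: 61.0
```

Emit:
servo_tool --pt "0 0 0 0 0 0 0.5" --pt "0 0 0 0 0 0 0.6" --pt "0 0 0 0 0 0 0.8" --pt "0 0 0 0 0 0 1" --pt "0 0 0 0 0 0 1" --pt "0 0 -0.3 0 0 0 1" --pt "0 0 -0.7 0 0 0 1" --pt "0 0 -0.9 0 0 0 1" --pt "0 0 -0.9 0 0 0 1" --pt "0 0 -0.7 0 0 0 1" --pt "0 0 0 0 0 0 1"

```text
time: 10.6
eef_pos: [0.5924, -0.2017, 0.1023]
tool_rot: [3.137, 0.002, 1.571]
ft_force: [1.1, -0.1, 0.2]
finger_gap: 0.0854
gripper_force: 0.0
```

```bash
python3 - <<'E'
from h import *
s,c=wrist(); P=cloud(c); save(c,"w5.png"); print(s["eef_pos"])
t=cams.read_camera("top"); save(t,"t5.png"); Q=cloud(t)
for p in(P,Q):
    q=at(p,.5908,-.2015,.085,.025,.006)
    if len(q)>10: circ(q,"cap"); print(q[:,2].max())
    for n,x,y in(("red",.4446,-.304),("yel",.4652,.139),("blue",.4495,.0076)):
        q=at(p,x,y,.098,.025,.006)
        if len(q)>10: circ(q,n)
E
```

```text
[ 0.59244964 -0.20166766  0.10233062]
cap 1915 mid [ 0.5907 -0.2009] size [0.026 0.026] fit [ 0.5907 -0.1999  0.0093]
0.08784956865235788
yel 146 mid [0.4653 0.1389] size [0.029 0.033] fit [0.4653 0.1386 0.0114]
blue 146 mid [0.4497 0.0074] size [0.031 0.028] fit [0.449  0.0076 0.0111]
```

View pics/w5.png

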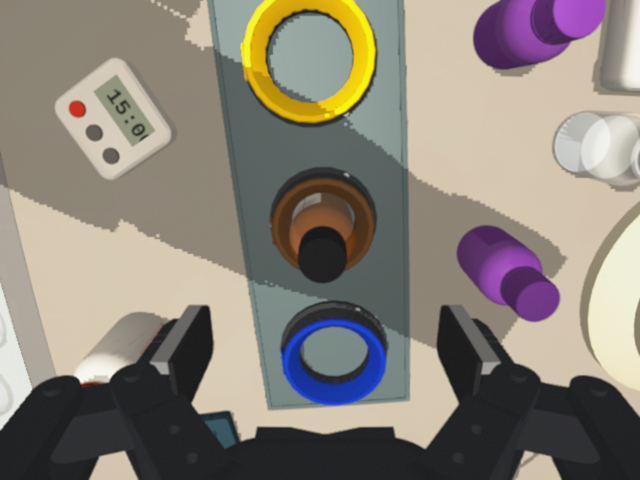

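The brown bottle stands seated in the brown holder (cap at 322,255), and its cap measures 85–87 mm high. Next is the yellow bottle.

Emit:
servo_tool --pt "0.5 -0.2 0 0 0 0 1" --pt "1 -0.4 0 0 0 0 1" --pt "1 -0.4 0 0 0 0 1" --pt "1 -0.4 0 0 0 0 1" --pt "1 -0.4 0 0 0 0 1" --pt "1 -0.4 0 0 0 0 1" --pt "1 -0.4 0 0 0 0 1" --pt "1 -0.4 0 0 0 0 1" --pt "1 -0.4 0 0 0 0 1" --pt "1 -0.4 0 0 0 0 1" --pt "1 -0.4 0 0 0 0 1" --pt "0.6 -0.3 0 0 0 0 1"

```text
time: 11.9
eef_pos: [0.4537, 0.134, 0.0981]
tool_rot: [-3.14, -0.0, 1.572]
ft_force: [0.5, 0.2, 0.1]
finger_gap: 0.0855
gripper_force: 0.0
```

Emit:
servo_tool --pt "0.2 0 0 0 0 0 1" --pt "0 0 0 0 0 0 1"

```text
time: 12.1
eef_pos: [0.4553, 0.1387, 0.0984]
tool_rot: [-3.141, 0.0, 1.572]
ft_force: [-0.1, 0.1, 0.7]
finger_gap: 0.0852
gripper_force: 0.0
```

```bash
python3 - <<'E'
from h import *
s,c=wrist(); P=cloud(c); save(c,"w6.png"); print(s["eef_pos"],s["joint_positions"])
circ(at(P,.4652,.139,.098,.025,.006),"yel")
E
```

```text
[0.45531772 0.13865877 0.09839436] [ 1.24187913e-01  2.36689835e-01 -3.68078141e-01  9.66730460e-01
 -2.76712627e-05  1.69339885e+00]
yel 3375 mid [0.4664 0.1394] size [0.033 0.033] fit [0.4661 0.1404 0.0115]
```

Emit:
servo_tool --pt "0.02 0.35 0.2 0 0 0 1" --pt "0 0 0.6 0 0 0 1" --pt "0 0 0.8 0 0 0 1" --pt "0 0 0.7 0 0 0 1" --pt "0 0 0.6 0 0 0 1" --pt "0 0 0.3 0 0 0 1" --pt "0 0 0.1 0 0 0 1" --pt "0 0 0 0 0 0 1"

```text
time: 12.95
eef_pos: [0.4669, 0.1383, -0.0003]
tool_rot: [-3.141, 0.0, 1.57]
ft_force: [0.6, 0.3, 0.8]
finger_gap: 0.0854
gripper_force: 0.0
```

Emit:
servo_tool --pt "0 0 0 0 0 0 0.8" --pt "0 0 0 0 0 0 0.7" --pt "0 0 0 0 0 0 0.6" --pt "0 0 0 0 0 0 0.5" --pt "0 0 0 0 0 0 0.4" --pt "0 0 0 0 0 0 0.4" --pt "0 0 0 0 0 0 0.4"

```text
time: 13.65
eef_pos: [0.4669, 0.1387, 0.0007]
tool_rot: [3.14, -0.0, 1.571]
ft_force: [-2.8, -0.7, 11.2]
finger_gap: 0.051
gripper_force: 60.4
```

Emit:
servo_tool --pt "0 0 -0.2 0 0 0 0.4" --pt "0 0 -0.6 0 0 0 0.4" --pt "0 0 -0.8 0 0 0 0.4" --pt "0 0 -0.9 0 0 0 0.4" --pt "-0.3 0.15 -0.8 0 0 0 0.4" --pt "-0.6 0.3 -0.5 0 0 0 0.4" --pt "-0.8 0.4 -0.2 0 0 0 0.4" --pt "-0.9 0.45 0 0 0 0 0.4" --pt "-0.9 0.45 0 0 0 0 0.4" --pt "-0.9 0.45 0 0 0 0 0.4" --pt "-0.9 0.45 0 0 0 0 0.4" --pt "-0.9 0.45 0 0 0 0 0.4"

```text
time: 14.85
eef_pos: [0.5598, -0.0485, 0.1202]
tool_rot: [3.141, 0.0, 1.571]
ft_force: [0.3, 0.2, -1.3]
finger_gap: 0.0505
gripper_force: 62.7
```

Emit:
servo_tool --pt "-0.8 0.4 0 0 0 0 0.4" --pt "-0.5 0.25 0 0 0 0 0.4" --pt "-0.2 0.1 0 0 0 0 0.4" --pt "0 0 0 0 0 0 0.4" --pt "0 0 0 0 0 0 0.4"

```text
time: 15.35
eef_pos: [0.5815, -0.0915, 0.1198]
tool_rot: [-3.141, -0.0, 1.571]
ft_force: [0.3, 0.6, -2.7]
finger_gap: 0.0506
gripper_force: 62.7
```

```bash
python3 chk.py w7.png .218 .5822 -.0921
```

```text
15.35 [ 0.5815 -0.0915  0.1198] 0.05062211487618274
wrist 7180 mid [ 0.581  -0.0829  0.218 ] size [0.033 0.019 0.016]
holder 2293 mid [ 0.5823 -0.0829] size [0.081 0.061] fit [ 0.5826 -0.0918  0.036 ]
```

Emit:
servo_tool --pt "-0.04 0.03 0.3 0 0 0 0.4" --pt "0 0 0.7 0 0 0 0.4" --pt "0 0 0.8 0 0 0 0.4" --pt "0 0 0.6 0 0 0 0.4" --pt "0 0 0.4 0 0 0 0.4" --pt "0 0 0.2 0 0 0 0.4" --pt "0 0 0.15 0 0 0 0.4" --pt "0 0 0.15 0 0 0 0.4" --pt "0 0 0.15 0 0 0 0.4" --pt "0 0 0.15 0 0 0 0.4" --pt "0 0 0 0 0 0 0.4"

```text
time: 16.55
eef_pos: [0.5827, -0.0935, 0.0114]
tool_rot: [-3.141, -0.0, 1.571]
ft_force: [0.3, -0.3, -1.6]
finger_gap: 0.0503
gripper_force: 62.7
```

Emit:
servo_tool --pt "0.02 0 0.1 0 0 0 0.4" --pt "0 0 0.1 0 0 0 0.4" --pt "0 0 0.07 0 0 0 0.4" --pt "0 0 0.05 0 0 0 0.4" --pt "0 0 0.03 0 0 0 0.4" --pt "0 0 0 0 0 0 0.4"

```text
time: 17.15
eef_pos: [0.5829, -0.093, 0.0012]
tool_rot: [-3.142, -0.0, 1.571]
ft_force: [-0.6, -0.6, -2.3]
finger_gap: 0.0508
gripper_force: 62.7
```

Emit:
servo_tool --pt "0 0 0.03 0 0 0 0.4" --pt "0 0 0.03 0 0 0 0.4" --pt "0 0 0 0 0 0 0.4"

```text
time: 17.45
eef_pos: [0.583, -0.0931, 0.0007]
tool_rot: [3.141, 0.0, 1.571]
ft_force: [-5.8, 0.8, 17.1]
finger_gap: 0.0505
gripper_force: 65.1
```

Emit:
servo_tool --pt "0 0 -0.03 0 0 0 0.5" --pt "0 0 0 0 0 0 0.7" --pt "0 0 0 0 0 0 0.85" --pt "0 0 0 0 0 0 1" --pt "0 0 0 0 0 0 1" --pt "0 0 -0.3 0 0 0 1" --pt "0 0 -0.7 0 0 0 1" --pt "0 0 -0.9 0 0 0 1" --pt "0 0 -0.9 0 0 0 1" --pt "0 0 -0.6 0 0 0 1"

```text
time: 18.45
eef_pos: [0.5834, -0.0931, 0.105]
tool_rot: [3.14, 0.001, 1.571]
ft_force: [0.9, 0.5, -0.8]
finger_gap: 0.0853
gripper_force: 0.0
```

Emit:
servo_tool --pt "0.4 -0.6 0 0 0 0 1" --pt "0.6 -0.8 0 0 0 0 1" --pt "0.6 -0.8 0 0 0 0 1" --pt "0.6 -0.8 0 0 0 0 1" --pt "0.6 -0.8 0 0 0 0 1" --pt "0.5 -0.6 0 0 0 0 1" --pt "0.05 -0.06 0 0 0 0 1" --pt "0 0 0 0 0 0 1"

```text
time: 19.25
eef_pos: [0.4493, 0.0076, 0.1031]
tool_rot: [3.14, 0.0, 1.572]
ft_force: [-0.5, -0.3, -0.7]
finger_gap: 0.0852
gripper_force: 0.0
```

```bash
python3 - <<'E'
from h import *
s,c=wrist(); P=cloud(c); save(c,"w8.png"); print(s["eef_pos"])
circ(at(P,.4495,.0076,.098,.025,.006),"blue")
q=at(P,.5822,-.0921,.098,.03,.01); print(len(q))
if len(q)>20: circ(q,"yel"); print(q[:,2].max())
Q=cloud(cams.read_camera("top")); q=at(Q,.5822,-.0921,.098,.03,.01)
if len(q)>20: circ(q,"yel"); print(np.median(q[:,2]))
E
```

```text
[0.44930258 0.00764899 0.10309305]
blue 3209 mid [0.4498 0.0081] size [0.033 0.033] fit [0.4498 0.009  0.0115]
0
yel 114 mid [ 0.5814 -0.0951] size [0.032 0.027] fit [ 0.5818 -0.0953  0.0104]
0.09842270516360829
```

The yellow bottle is seated, with its cap top at 98.4 mm. Next is blue.

Emit:
servo_tool --pt "0.01 0.01 0.3 0 0 0 1" --pt "0 0 0.7 0 0 0 1" --pt "0 0 0.8 0 0 0 1" --pt "0 0 0.7 0 0 0 1" --pt "0 0 0.5 0 0 0 1" --pt "0 0 0.3 0 0 0 1" --pt "0 0 0.15 0 0 0 1" --pt "0 0 0 0 0 0 1"

```text
time: 20.15
eef_pos: [0.4494, 0.0077, -0.0014]
tool_rot: [-3.141, -0.0, 1.571]
ft_force: [0.6, 1.4, 1.4]
finger_gap: 0.0854
gripper_force: 0.0
```

Emit:
servo_tool --pt "0 0 0 0 0 0 0.8" --pt "0 0 0 0 0 0 0.7" --pt "0 0 0 0 0 0 0.6" --pt "0 0 0 0 0 0 0.5" --pt "0 0 0 0 0 0 0.4" --pt "0 0 0 0 0 0 0.4" --pt "0 0 0 0 0 0 0.4"

```text
time: 20.85
eef_pos: [0.4499, 0.0077, -0.0003]
tool_rot: [3.14, 0.0, 1.571]
ft_force: [-2.3, -0.4, 12.1]
finger_gap: 0.051
gripper_force: 60.4
```

Emit:
servo_tool --pt "0 0 -0.2 0 0 0 0.4" --pt "0 0 -0.6 0 0 0 0.4" --pt "0 0 -0.9 0 0 0 0.4" --pt "0 0 -0.9 0 0 0 0.4" --pt "0 0 -0.9 0 0 0 0.4" --pt "-0.3 0.15 -0.6 0 0 0 0.4" --pt "-0.7 0.35 -0.2 0 0 0 0.4" --pt "-0.9 0.45 0 0 0 0 0.4" --pt "-0.9 0.45 0 0 0 0 0.4" --pt "-0.9 0.45 0 0 0 0 0.4" --pt "-0.9 0.45 0 0 0 0 0.4" --pt "-0.9 0.45 0 0 0 0 0.4"

```text
time: 22.05
eef_pos: [0.5321, -0.1583, 0.1282]
tool_rot: [-3.142, -0.0, 1.571]
ft_force: [0.3, 0.7, -1.9]
finger_gap: 0.0509
gripper_force: 63.0
```

Emit:
servo_tool --pt "-0.9 0.45 0 0 0 0 0.4" --pt "-0.9 0.4 0 0 0 0 0.4" --pt "-0.9 0.4 0 0 0 0 0.4" --pt "-0.9 0.4 0 0 0 0 0.4" --pt "-0.8 0.35 0 0 0 0 0.4" --pt "-0.5 0.2 0 0 0 0 0.4" --pt "-0.15 0.05 0 0 0 0 0.4" --pt "0 0 0 0 0 0 0.4" --pt "0 0 0 0 0 0 0.4"

```text
time: 22.95
eef_pos: [0.5991, -0.3079, 0.128]
tool_rot: [-3.141, -0.0, 1.571]
ft_force: [-0.1, -0.3, -1.2]
finger_gap: 0.0508
gripper_force: 63.0
```

```bash
python3 chk.py w9.png .228 .5995 -.3107
```

```text
22.95 [ 0.5991 -0.3079  0.128 ] 0.05080793692766648
wrist 6861 mid [ 0.5989 -0.2992  0.228 ] size [0.034 0.017 0.016]
holder 2172 mid [ 0.5992 -0.3022] size [0.08 0.06] fit [ 0.5997 -0.3111  0.0359]
```

Emit:
servo_tool --pt "-0.1 0.02 0.3 0 0 0 0.4" --pt "0 0 0.7 0 0 0 0.4" --pt "0 0 0.9 0 0 0 0.4" --pt "0 0 0.8 0 0 0 0.4" --pt "0 0 0.4 0 0 0 0.4" --pt "0 0 0.2 0 0 0 0.4" --pt "0 0 0.15 0 0 0 0.4" --pt "0 0 0.15 0 0 0 0.4" --pt "0 0 0.15 0 0 0 0.4" --pt "0 0 0.15 0 0 0 0.4" --pt "0 0 0 0 0 0 0.4"

```text
time: 24.15
eef_pos: [0.5999, -0.3115, 0.0105]
tool_rot: [-3.141, -0.0, 1.571]
ft_force: [0.3, -0.3, -2.2]
finger_gap: 0.0509
gripper_force: 63.0
```

Emit:
servo_tool --pt "0.02 0 0.1 0 0 0 0.4" --pt "0 0 0.1 0 0 0 0.4" --pt "0 0 0.07 0 0 0 0.4" --pt "0 0 0.05 0 0 0 0.4" --pt "0 0 0.02 0 0 0 0.4" --pt "0 0 0 0 0 0 0.4"

```text
time: 24.75
eef_pos: [0.6, -0.3111, 0.0007]
tool_rot: [3.142, 0.0, 1.571]
ft_force: [-0.5, -0.4, -1.9]
finger_gap: 0.0506
gripper_force: 63.0
```

Emit:
servo_tool --pt "0 0 0.02 0 0 0 0.4" --pt "0 0 0.02 0 0 0 0.4" --pt "0 0 0 0 0 0 0.4"

```text
time: 25.05
eef_pos: [0.6001, -0.3112, -0.0002]
tool_rot: [3.141, 0.0, 1.571]
ft_force: [-2.1, 0.1, 2.5]
finger_gap: 0.051
gripper_force: 63.6
```

Emit:
servo_tool --pt "0 0 0 0 0 0 0.5" --pt "0 0 0 0 0 0 0.7" --pt "0 0 0 0 0 0 0.85" --pt "0 0 0 0 0 0 1" --pt "0 0 0 0 0 0 1" --pt "0 0 -0.3 0 0 0 1" --pt "0 0 -0.7 0 0 0 1" --pt "0 0 -0.9 0 0 0 1" --pt "0 0 -0.9 0 0 0 1" --pt "0 0 -0.6 0 0 0 1"

```text
time: 26.05
eef_pos: [0.6005, -0.3114, 0.1042]
tool_rot: [3.14, 0.001, 1.571]
ft_force: [-0.9, -0.4, 0.1]
finger_gap: 0.0854
gripper_force: 0.0
```

Emit:
servo_tool --pt "0.04 -0.5 0 0 0 0 1" --pt "0.04 -0.8 0 0 0 0 1" --pt "0.04 -0.8 0 0 0 0 1" --pt "0.04 -0.8 0 0 0 0 1" --pt "0.04 -0.8 0 0 0 0 1" --pt "0.04 -0.8 0 0 0 0 1" --pt "0 -0.5 0 0 0 0 1" --pt "0 -0.15 0 0 0 0 1" --pt "0 0 0 0 0 0 1"

```text
time: 26.95
eef_pos: [0.4456, -0.3041, 0.1021]
tool_rot: [3.141, 0.001, 1.57]
ft_force: [0.5, 1.1, 0.4]
finger_gap: 0.0851
gripper_force: 0.0
```

```bash
python3 - <<'E'
from h import *
s,c=wrist(); P=cloud(c); save(c,"w10.png"); print(s["eef_pos"])
circ(at(P,.4446,-.304,.098,.025,.006),"red")
Q=cloud(cams.read_camera("top"))
for p in(P,Q):
    q=at(p,.5997,-.3111,.098,.03,.01)
    if len(q)>20: circ(q,"blue"); print(np.median(q[:,2]))
E
```

```text
[ 0.44557101 -0.30411311  0.10211296]
red 3252 mid [ 0.4441 -0.3034] size [0.033 0.033] fit [ 0.444  -0.3023  0.0115]
blue 3151 mid [ 0.598  -0.3108] size [0.032 0.032] fit [ 0.5962 -0.3101  0.0118]
0.09856738267842055
blue 158 mid [ 0.5989 -0.3105] size [0.032 0.033] fit [ 0.5984 -0.3097  0.0121]
0.0983876916624743
```

The blue bottle is seated (98.4 mm). Now red.

Emit:
servo_tool --pt "0.02 -0.04 0.3 0 0 0 1" --pt "0 0 0.7 0 0 0 1" --pt "0 0 0.8 0 0 0 1" --pt "0 0 0.7 0 0 0 1" --pt "0 0 0.5 0 0 0 1" --pt "0 0 0.3 0 0 0 1" --pt "0 0 0.12 0 0 0 1" --pt "0 0 0 0 0 0 1"

```text
time: 27.85
eef_pos: [0.4444, -0.3032, -0.0014]
tool_rot: [-3.141, -0.0, 1.571]
ft_force: [0.6, -0.7, 0.7]
finger_gap: 0.0855
gripper_force: 0.0
```

Emit:
servo_tool --pt "0 0 0 0 0 0 0.8" --pt "0 0 0 0 0 0 0.7" --pt "0 0 0 0 0 0 0.6" --pt "0 0 0 0 0 0 0.5" --pt "0 0 0 0 0 0 0.4" --pt "0 0 0 0 0 0 0.4" --pt "0 0 0 0 0 0 0.4"

```text
time: 28.55
eef_pos: [0.4447, -0.3035, -0.0002]
tool_rot: [3.141, 0.001, 1.571]
ft_force: [-0.5, 2.0, 9.3]
finger_gap: 0.0507
gripper_force: 61.0
```

Emit:
servo_tool --pt "0 0 -0.2 0 0 0 0.4" --pt "0 0 -0.6 0 0 0 0.4" --pt "0 0 -0.9 0 0 0 0.4" --pt "0 0 -0.9 0 0 0 0.4" --pt "0 0 -0.9 0 0 0 0.4" --pt "0.3 0.1 -0.6 0 0 0 0.4" --pt "0.7 0.2 -0.2 0 0 0 0.4" --pt "0.9 0.3 0 0 0 0 0.4" --pt "0.9 0.4 0 0 0 0 0.4" --pt "0.9 0.4 0 0 0 0 0.4" --pt "0.9 0.4 0 0 0 0 0.4" --pt "0.9 0.4 0 0 0 0 0.4"

```text
time: 29.75
eef_pos: [0.5106, -0.1371, 0.1284]
tool_rot: [3.141, 0.0, 1.571]
ft_force: [0.3, 0.0, -0.8]
finger_gap: 0.051
gripper_force: 62.6
```

Emit:
servo_tool --pt "0.9 0.4 0 0 0 0 0.4" --pt "0.9 0.4 0 0 0 0 0.4" --pt "0.9 0.4 0 0 0 0 0.4" --pt "0.9 0.4 0 0 0 0 0.4" --pt "0.8 0.3 0 0 0 0 0.4" --pt "0.6 0.2 0 0 0 0 0.4" --pt "0.15 0.05 0 0 0 0 0.4" --pt "0 0 0 0 0 0 0.4" --pt "0 0 0 0 0 0 0.4"

```text
time: 30.65
eef_pos: [0.5746, 0.0156, 0.128]
tool_rot: [-3.141, 0.0, 1.57]
ft_force: [0.1, -0.2, -1.1]
finger_gap: 0.0508
gripper_force: 62.6
```

```bash
python3 chk.py w11.png .228 .574 .0172
```

```text
30.65 [0.5746 0.0156 0.128 ] 0.050802580879409476
wrist 6836 mid [0.5749 0.0238 0.228 ] size [0.035 0.017 0.016]
holder 2330 mid [0.5741 0.025 ] size [0.079 0.064] fit [0.5741 0.0179 0.0359]
```

Emit:
servo_tool --pt "0.06 -0.02 0.3 0 0 0 0.4" --pt "0 0 0.7 0 0 0 0.4" --pt "0 0 0.9 0 0 0 0.4" --pt "0 0 0.8 0 0 0 0.4" --pt "0 0 0.4 0 0 0 0.4" --pt "0 0 0.2 0 0 0 0.4" --pt "0 0 0.15 0 0 0 0.4" --pt "0 0 0.15 0 0 0 0.4" --pt "0 0 0.15 0 0 0 0.4" --pt "0 0 0.15 0 0 0 0.4" --pt "0 0 0 0 0 0 0.4"

```text
time: 31.85
eef_pos: [0.574, 0.0181, 0.0105]
tool_rot: [-3.141, -0.0, 1.571]
ft_force: [0.1, -0.4, -0.9]
finger_gap: 0.051
gripper_force: 62.6
```

Emit:
servo_tool --pt "-0.02 0 0.1 0 0 0 0.4" --pt "0 0 0.1 0 0 0 0.4" --pt "0 0 0.07 0 0 0 0.4" --pt "0 0 0.05 0 0 0 0.4" --pt "0 0 0.02 0 0 0 0.4" --pt "0 0 0 0 0 0 0.4"

```text
time: 32.45
eef_pos: [0.5742, 0.0174, 0.0006]
tool_rot: [-3.141, -0.0, 1.571]
ft_force: [-0.0, 0.3, -1.3]
finger_gap: 0.0507
gripper_force: 62.6
```

Emit:
servo_tool --pt "0 0 0.02 0 0 0 0.4" --pt "0 0 0.015 0 0 0 0.4" --pt "0 0 0 0 0 0 0.4"

```text
time: 32.75
eef_pos: [0.5743, 0.0174, -0.0002]
tool_rot: [3.141, -0.0, 1.571]
ft_force: [-1.1, 0.1, 1.7]
finger_gap: 0.051
gripper_force: 63.1
```

Emit:
servo_tool --pt "0 0 0 0 0 0 0.5" --pt "0 0 0 0 0 0 0.7" --pt "0 0 0 0 0 0 0.85" --pt "0 0 0 0 0 0 1" --pt "0 0 0 0 0 0 1" --pt "0 0 -0.3 0 0 0 1" --pt "0 0 -0.7 0 0 0 1" --pt "0 0 -0.9 0 0 0 1" --pt "0 0 -0.9 0 0 0 1" --pt "0 0 -0.9 0 0 0 1" --pt "0 0 -0.9 0 0 0 1" --pt "0 0 -0.9 0 0 0 1"

```text
time: 33.95
eef_pos: [0.574, 0.0174, 0.1666]
tool_rot: [3.141, 0.0, 1.571]
ft_force: [0.1, -0.2, 0.7]
finger_gap: 0.0855
gripper_force: 0.0
```

Emit:
servo_tool --pt "0 -0.7 -0.7 0 0 0 1" --pt "0 -0.9 -0.7 0 0 0 1" --pt "0 -0.9 0 0 0 0 1" --pt "0 -0.9 0 0 0 0 1" --pt "0 -0.9 0 0 0 0 1" --pt "0 -0.9 0 0 0 0 1" --pt "0 -0.5 0 0 0 0 1" --pt "0 0 0 0 0 0 1" --pt "0 0 0 0 0 0 1"

```text
time: 34.85
eef_pos: [0.404, 0.0173, 0.2071]
tool_rot: [3.14, 0.0, 1.571]
ft_force: [0.2, 0.9, 0.6]
finger_gap: 0.0857
gripper_force: 0.0
```

```bash
python3 - <<'E'
from h import *
t=cams.read_camera("top"); Q=cloud(t); a=cams.read_camera("scene")
for n,x,y,z in(("red",.574,.0175,.098),("yel",.5822,-.0921,.098),("brown",.5908,-.2013,.085),("blue",.5997,-.311,.098),("vial",.4308,.2838,.052),("timer",.4508,-.1306,.018)):
    q=at(Q,x,y,z,.05 if n=="timer" else .03,.01)
    if len(q)>20: circ(q,n); print("  z",np.median(q[:,2]).round(4))
cv2.imwrite("pics/end.png",np.hstack([cv2.resize(t["pixels"][180:330,190:490],(800,400))])[...,::-1])
cv2.imwrite("pics/end2.png",cv2.resize(a["pixels"][150:390,230:550],(800,600))[...,::-1])
E
```

```text
red 149 mid [0.5724 0.017 ] size [0.032 0.029] fit [0.572  0.0172 0.0116]
  z 0.098
yel 149 mid [ 0.5813 -0.0925] size [0.032 0.031] fit [ 0.581  -0.0923  0.0116]
  z 0.0981
brown 99 mid [ 0.5892 -0.2014] size [0.024 0.025] fit [ 0.5893 -0.2008  0.0095]
  z 0.0848
blue 161 mid [ 0.5988 -0.3106] size [0.032 0.033] fit [ 0.5986 -0.3094  0.0121]
  z 0.0979
vial 74 mid [0.4303 0.2839] size [0.023 0.022] fit [0.4305 0.2829 0.0082]
  z 0.0522
timer 587 mid [ 0.4508 -0.1309] size [0.076 0.077] fit [ 0.4503 -0.1304  0.0243]
  z 0.0155
```

View pics/end.png

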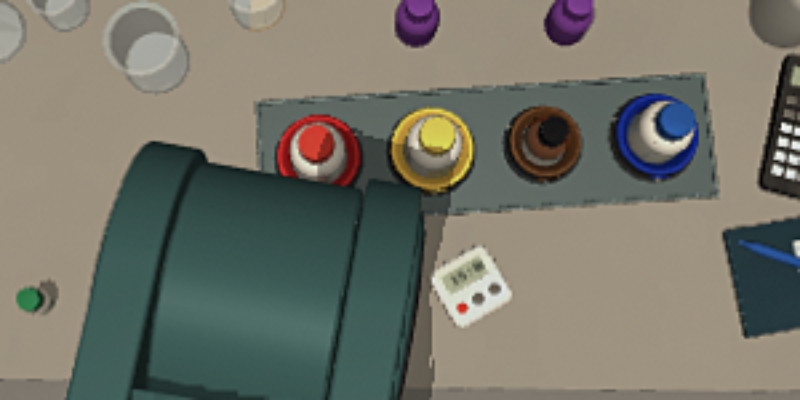

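View pics/end2.png

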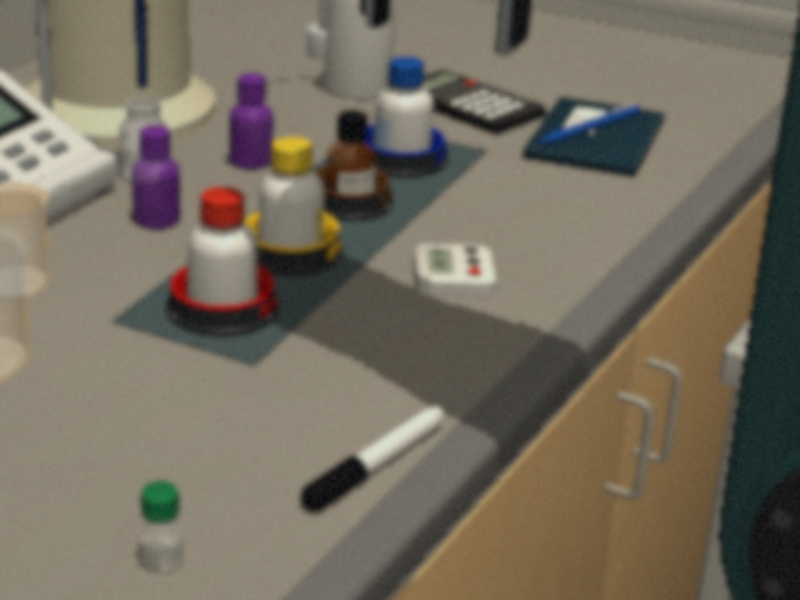

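All four bottles stand upright in the holders of their own colour: in the scene crop, red (222,250), yellow (292,200), brown (350,165) and blue (404,115). Their tops measure 98, 98, 85 and 98 mm. The timer and the vial have not moved.

```bash
python3 -c "
from workcell import ctrl
print(ctrl.job_done())"
```

```text
the job is handed in; nothing more can be done
None
```

I handed the job in at about 35 s: all four bottles stand upright and fully down in their own holders, and the timer and the green-capped vial have not moved; my first try at the brown bottle closed on its cap (the fingers end about 33 mm short of the stated tool point), so I reopened and regripped it lower before lifting.

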